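Size the next bushing on the step mandrel and sort it

ROBOT

A 7-joint arm with a two-finger parallel gripper is mounted at the origin on the work surface. World frame = base frame: x ahead of the robot, y to its left, z up, the work surface at z = 0. Lengths are in m, angles in rad, forces in N, time in s.
With the tool pointing down it reaches from about 0.425 to 0.875 m from the base axis. Payload 4.7 kg.
Tool frame: the origin (TCP) lies midway between the tips of the shut fingers; the grasp point (between the pads) lies 19 mm behind it (ctrl.grip_point_offset is the distance from the TCP to the grasp point, in m); z points along the fingers, y is the line along which they close (so a half turn about z gives the same grasp; the last joint's range is limited). The gripper opens to 87 mm and grips with 3 to 60 N. Pads are 19 mm wide; open, the fingers measure 117 mm over their backs; the gripper's body (75 mm by 190 mm) begins 51 mm behind the grasp point.
Start: joints at [1.361, 0.321, -0.07, 1.45, 0.023, 1.371, -0.057], TCP at [0.144, -0.634, 0.223] pointing down, gripper open.
Joint ranges: [-2.86, 2.86], [-0.3, 2.09], [-1.38, 1.24], [0.06, 2.45], [-1.56, 4.7], [0.09, 2.05], [-2.69, 2.69]. Speed limits (rad/s): [2.57, 2.57, 3.14, 3.14, 3.14, 3.14, 3.14].

INTERFACE

Orientations are given as a rotation vector (axis times angle).
In Python, from bench import ctrl gives the robot as it stands. The module is installed in compiled form; this text tells all that it offers.
- The arm moves only by the shell command python3 -m handwheel 'ROWS' [OPENING] [FORCE]. ROWS is JSON, a list of rows, each an object of numbers: "x", "y", "z": the shift along the tool's x, y, z in m; "wx", "wy", "wz": the turn, a rotation vector about the tool's x, y, z in degrees. A call has 1 to 10 rows; each row is the pose to reach, as a shift and turn from the pose commanded when the call began, along the tool's axes at that moment; what a row does not reach only later rows make up. A row lasts 1/12 s, in which the tool goes at most 41.7 mm and 7.16 degrees, less where a joint would pass 70% of its speed; a pose out of reach is approached as far as the arm can. A call with a gripper value outside its range is refused whole. OPENING is the finger opening in m, from 0 to 0.087, set as the call begins (- or left out, the last holds). The fingers move at their own pace and stop on an object; FORCE is the grip in N (left out, the last holds). Time passes only in rows, so rows that repeat a pose let the fingers close. It gives the time, the measured TCP pose, the force, the opening and the grip force at its end, in the units of the state.
- ctrl.get_state(): the state, without advancing time (a new reading comes with each control period).
- ctrl.get_image(name): name is "side" or "top" or "wrist"; returns a dict with "image" (400x640x3 uint8, red, green, blue), "K" (3x3 intrinsics, pixels), "world_to_cam" (4x4, takes a point from world to camera coordinates); the wrist camera has in their place "hand_eye" (4x4, takes a point from camera to tool coordinates, whose origin is the TCP and whose axes are the flange's). Camera axes: x right, y down, z forward; pixel columns grow to the right and rows downward; lengths in m; the calibration is good to about 2 mm. A picture is of the moment at which its call begins: read the wrist's pose just before it. There is no depth.
- ctrl.close_job(): hands the job in; it is judged then, once.
The state is a dict: "time": time; "joint_positions": joint angles; "qd": joint speeds; "joint_torque": joint torques, N m; "position": TCP position; "tool_rot": TCP orientation; "ft_force": force on the tool from outside, world axes, zero at the start; "torque": the same for the moment, N m; "grip_width": opening from 0.0 (shut) to 1.0 (fully open); "grip_force": force on a finger pad.
Only numpy, scipy, OpenCV 4.12 (cv2) and the standard library are available. Lean on these libraries where they do the work, as an engineer would, in place of code of your own. Each camera call takes 0.05 s, during which the arm holds its last target. There are 200 camera calls.

TASK

Take the bushing standing at the stud end of the wooden board and slide it gently down over the upright tapered mandrel, pushing the drag collar ahead of it, until the bushing stops on a step of the mandrel. Then lift it off, leaving the collar where the bushing left it, and set the bushing down flat on its end in the middle of the tray compartment that has as many studs as the step it stopped at (one for the top step, two for the middle, three for the bottom). Leave the other two bushings and everything else on the bench where they are.

Things in the scene. Friction and masses are not known exactly. Their poses are not given: they have to be found in the camera images.
- bush_a_mid (a point): one of three steel bushings (plain rings) standing on end on the board, all 52 mm outside diameter and 26 mm high, 0.19 to 0.36 kg; the bores differ, between 25 and 37 mm, and which bushing has which bore is not given; the point is the bushing's centre, half-way up; z is its axis
- bush_b_mid (a point): one of three steel bushings (plain rings) standing on end on the board, all 52 mm outside diameter and 26 mm high, 0.19 to 0.36 kg; the bores differ, between 25 and 37 mm, and which bushing has which bore is not given; the point is the bushing's centre, half-way up; z is its axis
- bush_c_mid (a point): one of three steel bushings (plain rings) standing on end on the board, all 52 mm outside diameter and 26 mm high, 0.19 to 0.36 kg; the bores differ, between 25 and 37 mm, and which bushing has which bore is not given; the point is the bushing's centre, half-way up; z is its axis
- next_place (a point): the place on the wooden board (300 x 120 x 10 mm) beside its steel stud (12 mm thick, 40 mm high, 51 mm from this point along -x): the bushing standing here is the one to size. The point is on the board's top face; x runs along the board away from the stud, z up; the other bushings stand 90 and 180 mm farther along x
- mandrel_tip (a point): top of the fixed mandrel, on its vertical axis, 108 mm above the bench, z up. Nose cone 18 mm long (radius 4 to 12 mm), then lands of 12, 14.5, 17 and 20 mm radius joined by three short conical shoulders, the steps. A bushing passes smaller lands with about 1 mm to spare all round and stops with its lower end 36 (top step), 54 (middle) or 72 mm (bottom) below this point
- collar (a joint): drag collar: aluminium ring round the mandrel, 50 mm outside, 8 mm high. The value is how far it has been pushed down, in m; at 0 its top face is 18 mm below the mandrel's tip. It slides down under a slow push of about 5 N, weight of the bushing included (more if fast) and stays where left; with a bushing stopped on a step it reads about 0.018 (top), 0.036 (middle) or 0.054 (bottom). It starts near the top
- slot1 (a point): centre of the floor of the sorting tray's compartment for top-step bushings, marked by 1 raised stud on the tray's rim; inside it is 84 mm along x and 118 mm along y, walls end 11 mm above this point; the axes are the tray's. The compartments lie 90 mm apart along the tray's x
- slot2 (a point): centre of the floor of the sorting tray's compartment for middle-step bushings, marked by 2 raised studs on the tray's rim; inside it is 84 mm along x and 118 mm along y, walls end 11 mm above this point; the axes are the tray's. The compartments lie 90 mm apart along the tray's x
- slot3 (a point): centre of the floor of the sorting tray's compartment for bottom-step bushings, marked by 3 raised studs on the tray's rim; inside it is 84 mm along x and 118 mm along y, walls end 11 mm above this point; the axes are the tray's. The compartments lie 90 mm apart along the tray's x
- gauge: the sizing gauge, fixed to the bench: steel plate 185 x 100 x 12 mm with mandrel and collar; origin on the mandrel's axis at bench height. A 10 mm rod that guides the collar's arm stands 90 mm from the axis along -x, up to 12 mm above the mandrel. The bushing must not press on the gauge with more than 35 N
- bush_a: the same bushing; origin at the centre of its lower end
- bush_b: the same bushing; origin at the centre of its lower end
- bush_c: the same bushing; origin at the centre of its lower end
- nut: bystander: hexagon nut on the gauge's plate, 24 mm wide and 12 mm high, origin under its centre
- screwdriver: bystander: screwdriver lying beyond the gauge
- spanner: bystander: open spanner lying on the left
- grease_jar: bystander: jar, 64 mm wide, 70 mm high, on the left
- spray_can: bystander: spray can, 54 mm wide, 170 mm high, on the right
- oil_filter: bystander: oil filter, 76 mm wide, 89 mm high, on the right
- socket: bystander: socket standing on end, 28 mm wide, 38 mm high
- plug_box: bystander: small carton 100 x 60 x 50 mm
Mind the look-alikes: they are no part of the job. What is shaped like the bush_c but pink is not meant. Several things have the shape of the gauge; the one meant has the colours described above.

How it is judged:
On the way:
1. the bushing from the stud end stands level round the mandrel, stopped on its step (within 3 mm), and has pushed the collar there (((horizontal distance between bush_a_mid and mandrel_tip below 0.004 m and z of bush_a_mid in the frame of mandrel_tip between -0.0262 and -0.0202 m and angle between bush_a_mid's own z axis and vertical below 0.12 rad and value of joint collar between 0.0152 and 0.0212 m and horizontal distance between each of bush_b_mid, bush_c_mid and next_place above 0.06 m) or (horizontal distance between bush_b_mid and mandrel_tip below 0.004 m and z of bush_b_mid in the frame of mandrel_tip between -0.0442 and -0.0382 m and angle between bush_b_mid's own z axis and vertical below 0.12 rad and value of joint collar between 0.0332 and 0.0392 m and horizontal distance between each of bush_a_mid, bush_c_mid and next_place above 0.06 m) or (horizontal distance between bush_c_mid and mandrel_tip below 0.004 m and z of bush_c_mid in the frame of mandrel_tip between -0.062 and -0.056 m and angle between bush_c_mid's own z axis and vertical below 0.12 rad and value of joint collar between 0.051 and 0.057 m and horizontal distance between each of bush_a_mid, bush_b_mid and next_place above 0.06 m))), for 0.2 s.
At the end, for the whole second after the job is handed in: The bushing from the stud stands on its end, at rest, on the floor of the compartment with its step's number of studs, centre within 22 mm (x) and 42 mm (y) of the compartment's; the collar still reads that step within 3 mm; no other bushing is at the stud (((x of bush_a_mid in the frame of slot1 between -0.022 and 0.022 m and y of bush_a_mid in the frame of slot1 between -0.042 and 0.042 m and z of bush_a_mid in the frame of slot1 between 0.009 and 0.017 m and (angle between bush_a_mid's own z axis and vertical below 0.1 rad or angle between bush_a_mid's own z axis and vertical above 3.04 rad) and linear speed of bush_a below 0.02 m/s and value of joint collar between 0.0152 and 0.0212 m and horizontal distance between each of bush_b_mid, bush_c_mid and next_place above 0.06 m) or (x of bush_b_mid in the frame of slot2 between -0.022 and 0.022 m and y of bush_b_mid in the frame of slot2 between -0.042 and 0.042 m and z of bush_b_mid in the frame of slot2 between 0.009 and 0.017 m and (angle between bush_b_mid's own z axis and vertical below 0.1 rad or angle between bush_b_mid's own z axis and vertical above 3.04 rad) and linear speed of bush_b below 0.02 m/s and value of joint collar between 0.0332 and 0.0392 m and horizontal distance between each of bush_a_mid, bush_c_mid and next_place above 0.06 m) or (x of bush_c_mid in the frame of slot3 between -0.022 and 0.022 m and y of bush_c_mid in the frame of slot3 between -0.042 and 0.042 m and z of bush_c_mid in the frame of slot3 between 0.009 and 0.017 m and (angle between bush_c_mid's own z axis and vertical below 0.1 rad or angle between bush_c_mid's own z axis and vertical above 3.04 rad) and linear speed of bush_c below 0.02 m/s and value of joint collar between 0.051 and 0.057 m and horizontal distance between each of bush_a_mid, bush_b_mid and next_place above 0.06 m))); the robot touches nothing.
It fails at once if the bushing is forced on the gauge (more than 35 N between a bushing and the mandrel and collar together) (contact force between any of bush_a, bush_b, bush_c and gauge above 35 N).
It fails at once if a bushing is dropped (not held by the fingers and faster than 0.8 m/s) ((linear speed of bush_a above 0.8 m/s and contact force between bush_a and the fingers below 0.1 N) or (linear speed of bush_b above 0.8 m/s and contact force between bush_b and the fingers below 0.1 N) or (linear speed of bush_c above 0.8 m/s and contact force between bush_c and the fingers below 0.1 N)).
It fails at once if a bushing that is not the next one is moved more than 25 mm (distance of each of bush_a_mid, bush_b_mid from where it was at the start of the episode above 0.025 m or distance of each of bush_a_mid, bush_c_mid from where it was at the start of the episode above 0.025 m or distance of each of bush_b_mid, bush_c_mid from where it was at the start of the episode above 0.025 m).
It fails at once if other things on the bench are moved more than 30 mm (distance of any of nut, screwdriver, spanner, grease_jar, spray_can, oil_filter, socket, plug_box from where it was at the start of the episode above 0.03 m).
It also fails if it takes over 58 s, if anything falls off the work surface, if the arm or the gripper's body presses on something with over 40 N, if the wrist force passes 120 N, or if a joint passes its speed limit or range.

## Working session

There is one attempt and no reset: what is moved stays moved. The work goes in short steps, Python scripts to look and compute and a shell command to move; the robot and the scene stay as the last step left them, time stands still between calls to the robot, and variables do not carry over. Pictures are saved under pics/ and viewed, at most 10 in all, crops included, and the job is handed in when it is done.

```bash
mkdir -p pics; cat > h.py <<'E'
import numpy as np, cv2
from scipy.spatial.transform import Rotation as R
from bench import ctrl
def snap(cam,name,crop=None,scale=1):
    s=ctrl.get_state(); d=ctrl.get_image(cam); im=d["image"][:,:,::-1]
    K=np.array(d["K"])
    if cam=="wrist":
        T=np.eye(4);T[:3,:3]=R.from_rotvec(s["tool_rot"]).as_matrix();T[:3,3]=s["position"]
        c2w=T@np.array(d["hand_eye"])
    else: c2w=np.linalg.inv(np.array(d["world_to_cam"]))
    np.savez("pics/"+name+".npz",K=K,c2w=c2w,im=im)
    if crop: im=im[crop[1]:crop[3],crop[0]:crop[2]]
    cv2.imwrite("pics/"+name+".png",cv2.resize(im,None,fx=scale,fy=scale,interpolation=cv2.INTER_CUBIC))
def pt(name,u,v,z):
    d=np.load("pics/"+name+".npz");K=d["K"];c=d["c2w"]
    r=c[:3,:3]@np.linalg.inv(K)@[u,v,1]; o=c[:3,3]
    return o+r*(z-o[2])/r[2]
def proj(name,p):
    d=np.load("pics/"+name+".npz");q=np.linalg.inv(d["c2w"])@np.append(p,1);q=d["K"]@q[:3];return q[:2]/q[2]
def togo(p):
    s=ctrl.get_state();return R.from_rotvec(s["tool_rot"]).inv().apply(np.array(p)-s["position"])
E
python3 - <<'E'
from h import *
s=ctrl.get_state();print(s["time"],s["position"],R.from_rotvec(s["tool_rot"]).as_matrix().round(3),s["grip_width"],ctrl.grip_point_offset)
for c in("top","side"):
    snap(c,c+"0",None,1.25);d=np.load(f"pics/{c}0.npz");print(d["K"].round(1),d["c2w"].round(3))
E
```

```text
0.0 [ 0.14408457 -0.6332584   0.22146885] [[ 0.975  0.222 -0.001]
 [ 0.222 -0.975  0.002]
 [-0.    -0.002 -1.   ]] 1.0005534819025035 0.0187
[[450.4   0.  316.3]
 [  0.  450.4 192.1]
 [  0.    0.    1. ]] [[-0.005 -0.997  0.079  0.351]
 [-1.     0.005  0.005 -0.006]
 [-0.005 -0.079 -0.997  1.626]
 [ 0.     0.     0.     1.   ]]
[[437.7   0.  325.7]
 [  0.  437.7 199.2]
 [  0.    0.    1. ]] [[ 0.994 -0.043  0.097  0.379]
 [-0.106 -0.477  0.873 -1.047]
 [ 0.009 -0.878 -0.478  0.694]
 [ 0.     0.     0.     1.   ]]
```

View pics/top0.png

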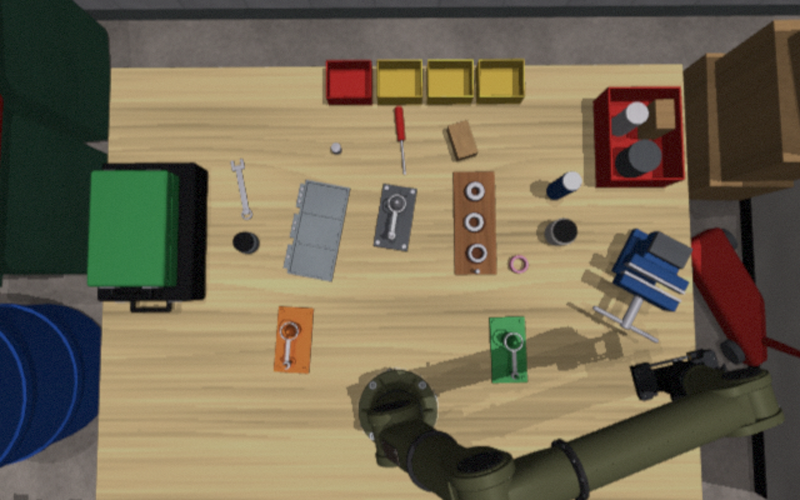

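View pics/side0.png

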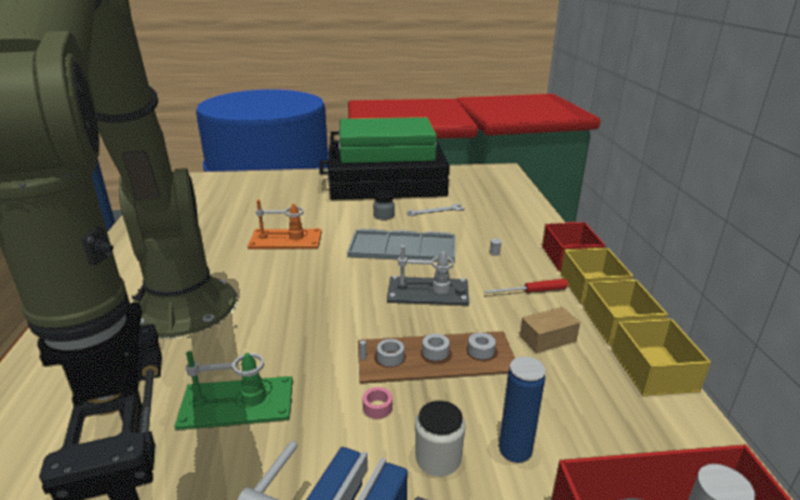

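The top view shows the stud at (477,271), the next bushing at (477,254), the grey gauge's mandrel near (397,203) and the tray near (318,230). I'll enlarge these.

```bash
python3 - <<'E'
from h import *
d=np.load("pics/top0.npz")["im"]
cv2.imwrite("pics/topc.png",cv2.resize(d[130:230,220:410],None,fx=4.2,fy=4.2,interpolation=cv2.INTER_CUBIC))
E
```

```text
(no output)
```

View pics/topc.png

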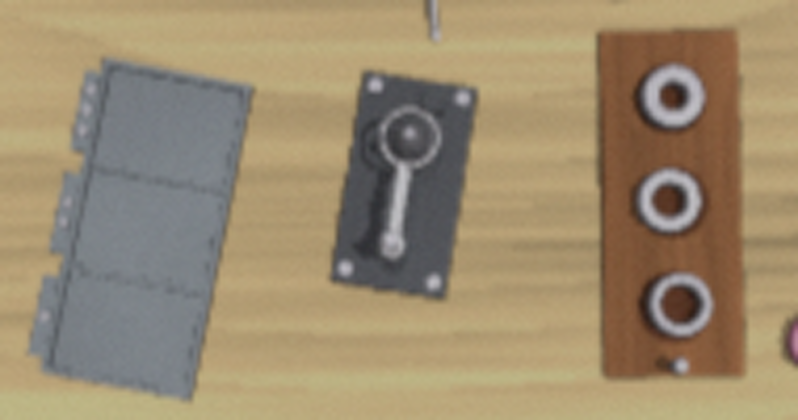

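The crop shows the target bushing's top centred at (679,304), with the largest-looking bore, and the stud at (680,366). The mandrel tip is at about (409,132) and the rod top at (392,243). The compartments from far to near have 3, 2 and 1 studs.

```bash
python3 - <<'E'
from h import *
f=lambda u,v,z:pt("top0",220+u/4.2-.38,130+v/4.2-.38,z)
for n,u,v,z in [("bush",679,304,.036),("b2",670,200,.036),("b3",672,97,.036),("stud",680,366,.05),("tip",409,132,.108),("collar",409,138,.09),("rod",392,243,.12)]+[("tray",a,b,.012) for a,b in [(104,60),(253,88),(192,400),(45,372)]]:
    print(n,f(u,v,z).round(4))
s=ctrl.get_state()
print(togo(f(679,304,.036)),togo(f(409,132,.108)))
d=ctrl.get_image("wrist");print(np.array(d["K"]).round(1),np.array(d["hand_eye"]).round(3))
E
```

```text
bush [ 0.4402 -0.2274  0.036 ]
b2 [ 0.5282 -0.2213  0.036 ]
b3 [ 0.6161 -0.2244  0.036 ]
stud [ 0.3877 -0.2255  0.05  ]
tip [ 0.5767 -0.0013  0.108 ]
collar [ 0.5744 -0.0012  0.09  ]
rod [0.4855 0.0128 0.12  ]
tray [0.6553 0.2623 0.012 ]
tray [0.63   0.1334 0.012 ]
tray [0.3618 0.185  0.012 ]
tray [0.3863 0.3106 0.012 ]
[ 0.37877937 -0.32969038  0.1861054 ] [ 0.56214802 -0.52004341  0.11442255]
[[324.4   0.  322.1]
 [  0.  324.4 195.1]
 [  0.    0.    1. ]] [[-0.    -0.961 -0.276  0.076]
 [ 1.    -0.    -0.    -0.   ]
 [ 0.    -0.276  0.961 -0.162]
 [ 0.     0.     0.     1.   ]]
```

```bash
python3 -m handwheel '[{"x":0.02,"y":-0.02},{"x":0.05,"y":-0.05,"wz":6},{"x":0.08,"y":-0.075,"z":0.01,"wz":12},{"x":0.11,"y":-0.10,"z":0.02,"wz":18},{"x":0.14,"y":-0.125,"z":0.03,"wz":21.8},{"x":0.17,"y":-0.15,"z":0.04,"wz":21.8},{"x":0.20,"y":-0.175,"z":0.05,"wz":21.8},{"x":0.23,"y":-0.20,"z":0.06,"wz":21.8},{"x":0.26,"y":-0.225,"z":0.07,"wz":21.8},{"x":0.29,"y":-0.25,"z":0.08,"wz":21.8}]' 0.087 30
python3 - <<'E'
from h import *
s=ctrl.get_state();print(s["position"],R.from_rotvec(s["tool_rot"]).as_matrix().round(3));print(togo([.440,-.227,.13]))
E
```

```text
[ 0.14410373 -0.63338103  0.22169354] [[ 0.975  0.222 -0.   ]
 [ 0.222 -0.975  0.001]
 [-0.    -0.002 -1.   ]]
[ 0.3787082  -0.33044435  0.09216553]invalid input at $[0]: expected keys x, y, z, wx, wy, wz
```

```bash
python3 -m handwheel '[{"x":0.02,"y":-0.02,"z":0,"wx":0,"wy":0,"wz":0},{"x":0.05,"y":-0.045,"z":0,"wx":0,"wy":0,"wz":6},{"x":0.08,"y":-0.07,"z":0.01,"wx":0,"wy":0,"wz":12},{"x":0.11,"y":-0.095,"z":0.02,"wx":0,"wy":0,"wz":18},{"x":0.14,"y":-0.12,"z":0.03,"wx":0,"wy":0,"wz":21.8},{"x":0.17,"y":-0.145,"z":0.04,"wx":0,"wy":0,"wz":21.8},{"x":0.20,"y":-0.17,"z":0.05,"wx":0,"wy":0,"wz":21.8},{"x":0.23,"y":-0.20,"z":0.06,"wx":0,"wy":0,"wz":21.8},{"x":0.26,"y":-0.225,"z":0.07,"wx":0,"wy":0,"wz":21.8},{"x":0.29,"y":-0.25,"z":0.08,"wx":0,"wy":0,"wz":21.8}]' 0.087 30
python3 - <<'E'
from h import *
s=ctrl.get_state();print(s["position"],R.from_rotvec(s["tool_rot"]).as_matrix().round(3));print(togo([.440,-.227,.13]))
E
```

```text
time: 0.98
position: [0.3721, -0.3238, 0.1421]
tool_rot: [3.132, -0.246, -0.0]
ft_force: [0.7, -1.0, 0.0]
grip_width: 1.001
grip_force: 0.0
[ 0.3720919  -0.32378583  0.14209512] [[ 0.988 -0.156 -0.   ]
 [-0.156 -0.988 -0.   ]
 [-0.     0.    -1.   ]]
[ 0.0519579  -0.10620975  0.01204844]
```

```bash
python3 -m handwheel '[{"x":0.013,"y":-0.027,"z":0.003,"wx":0,"wy":0,"wz":0},{"x":0.027,"y":-0.055,"z":0.006,"wx":0,"wy":0,"wz":0},{"x":0.04,"y":-0.082,"z":0.009,"wx":0,"wy":0,"wz":0},{"x":0.052,"y":-0.106,"z":0.012,"wx":0,"wy":0,"wz":0},{"x":0.052,"y":-0.106,"z":0.012,"wx":0,"wy":0,"wz":0},{"x":0.052,"y":-0.106,"z":0.012,"wx":0,"wy":0,"wz":0}]'
python3 - <<'E'
from h import *
snap("wrist","w1",None,1.25)
print(proj("w1",[.4402,-.2274,.036])*1.25)
E
```

```text
time: 1.48
position: [0.44, -0.2274, 0.1303]
tool_rot: [-3.132, 0.24, 0.001]
ft_force: [-0.1, -1.7, -1.4]
grip_width: 1.001
grip_force: 0.0
[403.01791799 246.51884235]
```

View pics/w1.png

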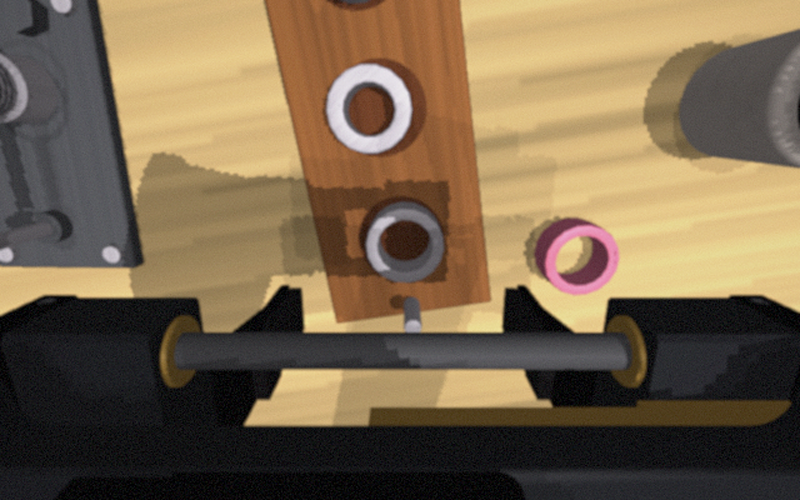

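The wrist view shows the bushing's top ring centred at about (405.5,242.5), against a predicted (403,246.5). The grasp is clear of the stud at (413,315).

```bash
python3 - <<'E'
from h import *
p=pt("w1",405.5/1.25,242.5/1.25,.036);print(p);p[2]=.017;print(togo(p))
E
```

```text
[ 0.44267341 -0.22943127  0.036     ]
[ 0.00359002 -0.00019103  0.11330372]
```

```bash
python3 -m handwheel '[{"x":0.003,"y":0.001,"z":0.025,"wx":0,"wy":0,"wz":0},{"x":0.003,"y":0.001,"z":0.055,"wx":0,"wy":0,"wz":0},{"x":0.003,"y":0.001,"z":0.085,"wx":0,"wy":0,"wz":0},{"x":0.003,"y":0.001,"z":0.103,"wx":0,"wy":0,"wz":0},{"x":0.003,"y":0.001,"z":0.113,"wx":0,"wy":0,"wz":0},{"x":0.003,"y":0.001,"z":0.113,"wx":0,"wy":0,"wz":0},{"x":0.003,"y":0.001,"z":0.113,"wx":0,"wy":0,"wz":0}]'
python3 -m handwheel '[{"x":0,"y":0,"z":0,"wx":0,"wy":0,"wz":0},{"x":0,"y":0,"z":0,"wx":0,"wy":0,"wz":0},{"x":0,"y":0,"z":0,"wx":0,"wy":0,"wz":0},{"x":0,"y":0,"z":0,"wx":0,"wy":0,"wz":0},{"x":0,"y":0,"z":0,"wx":0,"wy":0,"wz":0},{"x":0,"y":0,"z":0,"wx":0,"wy":0,"wz":0},{"x":0,"y":0,"z":0,"wx":0,"wy":0,"wz":0},{"x":0,"y":0,"z":0,"wx":0,"wy":0,"wz":0},{"x":0,"y":0,"z":0,"wx":0,"wy":0,"wz":0},{"x":0,"y":0,"z":0,"wx":0,"wy":0,"wz":0}]' 0.03 40
```

```text
time: 2.12
position: [0.442, -0.2315, 0.0178]
tool_rot: [3.132, -0.248, -0.0]
ft_force: [0.6, 0.1, 1.5]
grip_width: 1.001
grip_force: 0.0
time: 2.95
position: [0.4424, -0.2302, 0.0178]
tool_rot: [-3.132, 0.246, -0.0]
ft_force: [-1.0, 1.5, 3.2]
grip_width: 0.581
grip_force: 40.6
```

```bash
python3 -m handwheel '[{"x":0,"y":0,"z":-0.01,"wx":0,"wy":0,"wz":0},{"x":0,"y":0,"z":-0.03,"wx":0,"wy":0,"wz":0},{"x":0,"y":0,"z":-0.06,"wx":0,"wy":0,"wz":0},{"x":0,"y":-0.015,"z":-0.09,"wx":0,"wy":0,"wz":0},{"x":0.005,"y":-0.04,"z":-0.12,"wx":0,"wy":0,"wz":0},{"x":0.01,"y":-0.07,"z":-0.145,"wx":0,"wy":0,"wz":0},{"x":0.015,"y":-0.105,"z":-0.16,"wx":0,"wy":0,"wz":0},{"x":0.02,"y":-0.14,"z":-0.162,"wx":0,"wy":0,"wz":0},{"x":0.027,"y":-0.175,"z":-0.162,"wx":0,"wy":0,"wz":0},{"x":0.033,"y":-0.21,"z":-0.162,"wx":0,"wy":0,"wz":0}]'
python3 -m handwheel '[{"x":0.003,"y":-0.025,"z":0,"wx":0,"wy":0,"wz":0},{"x":0.004,"y":-0.037,"z":0,"wx":0,"wy":0,"wz":0},{"x":0.004,"y":-0.037,"z":0,"wx":0,"wy":0,"wz":0},{"x":0.004,"y":-0.037,"z":0,"wx":0,"wy":0,"wz":0},{"x":0.004,"y":-0.037,"z":0,"wx":0,"wy":0,"wz":0}]'
python3 - <<'E'
from h import *
snap("wrist","w2",None,1.25)
for p in ([.5767,-.0013,.108],[.5744,-.0012,.09]): print(proj("w2",p)*1.25)
E
```

```text
time: 3.78
position: [0.5079, -0.0273, 0.1804]
tool_rot: [3.13, -0.247, 0.002]
ft_force: [1.1, 0.4, -2.4]
grip_width: 0.579
grip_force: 40.6
time: 4.2
position: [0.5169, 0.0058, 0.1793]
tool_rot: [3.13, -0.249, -0.001]
ft_force: [-0.7, -0.4, -2.7]
grip_width: 0.575
grip_force: 40.6
[398.5313207  155.94275337]
[399.22987625 157.77256976]
```

View pics/w2.png

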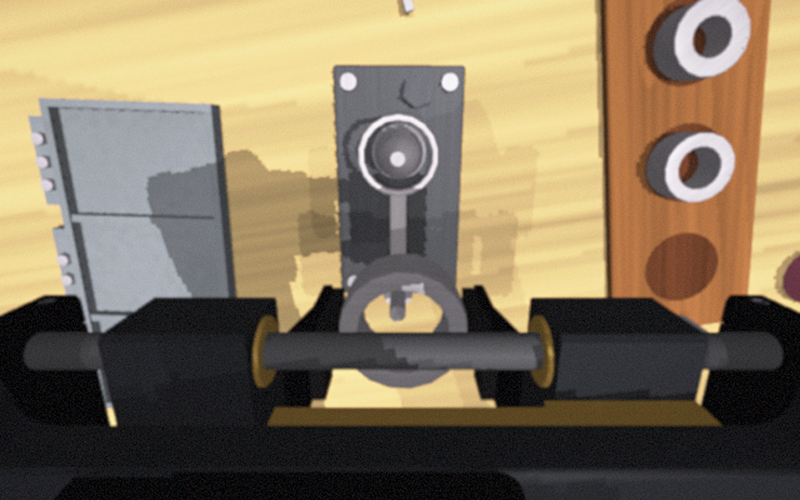

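The mandrel tip is at (398,158), close to the predicted (398.5,156). The bushing is in hand, centred near (403,320). I'll check where it sits in the grip by overlaying its predicted rim.

```bash
python3 - <<'E'
from h import *
print("tip",pt("w2",398/1.25,158/1.25,.108))
s=ctrl.get_state();T=R.from_rotvec(s["tool_rot"]);d=np.load("pics/w2.npz")
im=cv2.resize(d["im"][195:315,250:400],None,fx=5,fy=5,interpolation=cv2.INTER_CUBIC)
t=np.linspace(0,2*np.pi,90)
for z,r,c in((-.019,.026,(0,0,255)),(.007,.026,(0,255,0)),(-.019,.018,(255,0,0)),(.007,.018,(255,255,0))):
    q=[(proj("w2",s["position"]+T.apply([r*np.cos(a),r*np.sin(a),z]))-[250,195]+.5)*5 for a in t]
    cv2.polylines(im,[np.int32(q)],True,c,1)
cv2.imwrite("pics/w2c.png",im)
E
```

```text
tip [ 0.57562469 -0.00082075  0.108     ]
```

View pics/w2c.png

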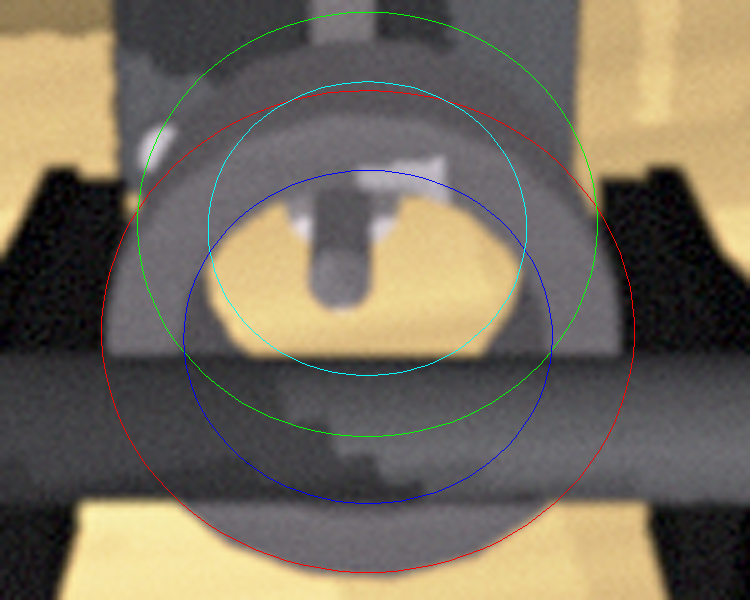

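```bash
python3 - <<'E'
from h import *
from scipy.optimize import least_squares
d=np.load("pics/w2.npz");s=ctrl.get_state();T=R.from_rotvec(s["tool_rot"])
t=np.linspace(0,2*np.pi,360)
def ext(c,z):
    q=np.array([(proj("w2",s["position"]+T.apply([c[0]+.026*np.cos(a),c[1]+.026*np.sin(a),z]))-[250,195]+.5)*5 for a in t]);return q
def f(c,full=True):
    q=ext(c,c[2]); b=ext(c,c[2]+.026)
    return [q[:,0].min()-108,q[:,0].max()-620,q[:,1].min()-112,q[:,1].max()-575,b[:,1].min()-40]
r=least_squares(f,[0,0,-.019],diff_step=1e-3,x_scale=.001);print(r.x,r.fun)
g=lambda c:f([c[0],c[1],-.018])
r=least_squares(g,[.001,0.001],diff_step=.1);print(r.x,r.fun)
E
```

```text
[-0.00458786 -0.0003952  -0.0130624 ] [ 0.83253264 -0.83257894  2.94999967  0.3540216  -3.79173581]
[-0.00241776 -0.00039895] [-7.70524986  7.70591132 -0.81813012 11.6221476  -9.39626376]
```

```bash
python3 - <<'E'
from h import *
P=[]
for i in range(6):
    P.append(togo([.5797,-.0015,.102]));ctrl.get_image("wrist")
print(np.round(P,4),np.mean(P,0))
E
```

```text
[[ 0.0632 -0.0031  0.0773]
 [ 0.0631 -0.003   0.0773]
 [ 0.063  -0.0028  0.0774]
 [ 0.063  -0.0024  0.0774]
 [ 0.063  -0.0021  0.0775]
 [ 0.063  -0.0018  0.0775]] [ 0.06304967 -0.00252825  0.07741407]
```

```bash
python3 -m handwheel '[{"x":0.015,"y":-0.001,"z":0,"wx":0,"wy":0,"wz":0},{"x":0.035,"y":-0.0015,"z":0,"wx":0,"wy":0,"wz":0},{"x":0.055,"y":-0.0015,"z":0.005,"wx":0,"wy":0,"wz":0},{"x":0.063,"y":-0.0015,"z":0.015,"wx":0,"wy":0,"wz":0},{"x":0.063,"y":-0.0015,"z":0.03,"wx":0,"wy":0,"wz":0},{"x":0.063,"y":-0.0015,"z":0.045,"wx":0,"wy":0,"wz":0},{"x":0.063,"y":-0.0015,"z":0.06,"wx":0,"wy":0,"wz":0},{"x":0.063,"y":-0.0015,"z":0.07,"wx":0,"wy":0,"wz":0},{"x":0.063,"y":-0.0015,"z":0.077,"wx":0,"wy":0,"wz":0},{"x":0.063,"y":-0.0015,"z":0.077,"wx":0,"wy":0,"wz":0}]'
python3 -m handwheel '[{"x":0,"y":0,"z":0,"wx":0,"wy":0,"wz":0},{"x":0,"y":0,"z":0,"wx":0,"wy":0,"wz":0},{"x":0,"y":0,"z":0,"wx":0,"wy":0,"wz":0}]'
python3 - <<'E'
from h import *
s=ctrl.get_state()
snap("wrist","w3",(250,195,400,315),5)
print(s["position"],(proj("w3",[.5762,-.001,.108])-[250,195]+.5)*5)
E
```

```text
time: 5.38
position: [0.5787, -0.0009, 0.101]
tool_rot: [3.132, -0.246, -0.004]
ft_force: [0.1, 0.4, -1.3]
grip_width: 0.579
grip_force: 40.6
time: 5.63
position: [0.5805, -0.0007, 0.1036]
tool_rot: [3.132, -0.246, 0.003]
ft_force: [0.0, 0.3, -2.3]
grip_width: 0.577
grip_force: 40.6
[ 0.58053287 -0.00068902  0.10361221] [374.56706959 313.4152141 ]
```

View pics/w3.png

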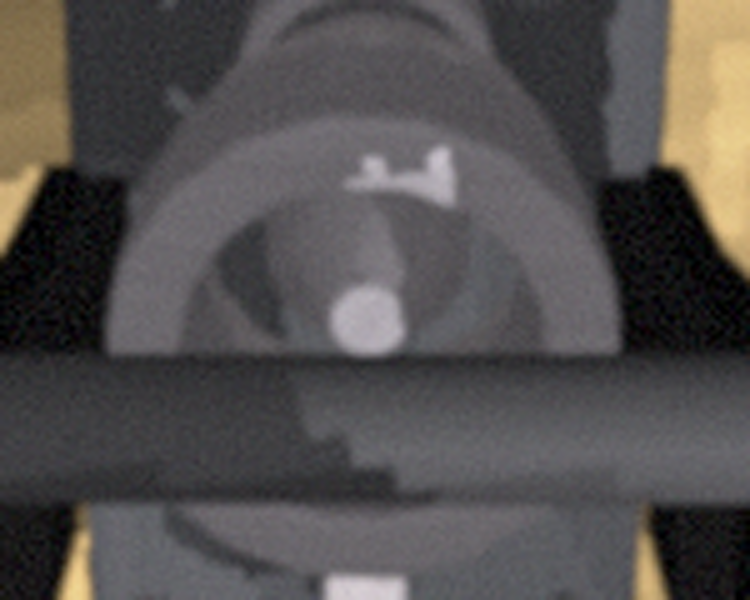

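The tip is at (368,320) and the bushing's top-face centre is near (363.5,343). I'll compute the axis offset at the tip's depth.

```bash
python3 - <<'E'
from h import *
d=np.load("pics/w3.npz");h=None
s=ctrl.get_state();T=R.from_rotvec(s["tool_rot"])
# tool pose used for the picture: recover points in tool axes via c2w relative to same pose
def pr(c):return (proj("w3",s["position"]+T.apply(c))-[250,195]+.5)*5
for c in([-.0046,-.0004,-.0131],[-.0024,-.0004,-.018]):
  for dz in(.007,.009,.011):
    a=np.array(c)+[0,0,dz];p=pr(a)
    J=np.array([pr(a+[.001,0,0])-p,pr(a+[0,.001,0])-p]).T
    print(c,dz,p,np.linalg.solve(J,np.array([368,320])-p))
E
```

```text
[-0.0046, -0.0004, -0.0131] 0.007 [361.66186087 324.3345115 ] [0.50688116 0.673554  ]
[-0.0046, -0.0004, -0.0131] 0.009 [361.68095492 315.6581322 ] [-0.51286889  0.67848077]
[-0.0046, -0.0004, -0.0131] 0.011 [361.69963215 307.17115484] [-1.5294026   0.68341576]
[-0.0024, -0.0004, -0.018] 0.007 [361.6018224  327.13773959] [0.80940799 0.65912654]
[-0.0024, -0.0004, -0.018] 0.009 [361.62220088 318.1563412 ] [-0.2112995   0.66404142]
[-0.0024, -0.0004, -0.018] 0.011 [361.64212065 309.37710525] [-1.22866452  0.66896507]
```

```bash
python3 -m handwheel '[{"x":0,"y":0.0004,"z":0.001,"wx":0,"wy":0,"wz":0},{"x":0,"y":0.0004,"z":0.002,"wx":0,"wy":0,"wz":0},{"x":0,"y":0.0004,"z":0.003,"wx":0,"wy":0,"wz":0},{"x":0,"y":0.0004,"z":0.0045,"wx":0,"wy":0,"wz":0},{"x":0,"y":0.0004,"z":0.006,"wx":0,"wy":0,"wz":0},{"x":0,"y":0.0004,"z":0.0075,"wx":0,"wy":0,"wz":0},{"x":0,"y":0.0004,"z":0.009,"wx":0,"wy":0,"wz":0},{"x":0,"y":0.0004,"z":0.0105,"wx":0,"wy":0,"wz":0},{"x":0,"y":0.0004,"z":0.012,"wx":0,"wy":0,"wz":0},{"x":0,"y":0.0004,"z":0.0135,"wx":0,"wy":0,"wz":0}]'
python3 -m handwheel '[{"x":0,"y":0,"z":0.0015,"wx":0,"wy":0,"wz":0},{"x":0,"y":0,"z":0.003,"wx":0,"wy":0,"wz":0},{"x":0,"y":0,"z":0.0045,"wx":0,"wy":0,"wz":0},{"x":0,"y":0,"z":0.006,"wx":0,"wy":0,"wz":0}]'
```

```text
time: 6.52
position: [0.5797, -0.0011, 0.0894]
tool_rot: [3.132, -0.246, -0.0]
ft_force: [-2.6, -0.3, 2.8]
grip_width: 0.577
grip_force: 40.6
time: 6.85
position: [0.5797, -0.0011, 0.0829]
tool_rot: [3.132, -0.246, -0.0]
ft_force: [-2.0, -0.4, 2.7]
grip_width: 0.581
grip_force: 40.6
```

```bash
python3 -m handwheel '[{"x":0,"y":0,"z":0.0015,"wx":0,"wy":0,"wz":0},{"x":0,"y":0,"z":0.003,"wx":0,"wy":0,"wz":0},{"x":0,"y":0,"z":0.0045,"wx":0,"wy":0,"wz":0},{"x":0,"y":0,"z":0.006,"wx":0,"wy":0,"wz":0}]'
python3 -m handwheel '[{"x":0,"y":0,"z":0.0015,"wx":0,"wy":0,"wz":0},{"x":0,"y":0,"z":0.003,"wx":0,"wy":0,"wz":0},{"x":0,"y":0,"z":0.0045,"wx":0,"wy":0,"wz":0},{"x":0,"y":0,"z":0.006,"wx":0,"wy":0,"wz":0}]'
```

```text
time: 7.18
position: [0.5797, -0.0011, 0.0768]
tool_rot: [3.132, -0.246, -0.0]
ft_force: [-3.1, 0.1, 3.2]
grip_width: 0.583
grip_force: 40.6
time: 7.52
position: [0.5797, -0.0011, 0.0708]
tool_rot: [3.132, -0.246, -0.0]
ft_force: [-3.4, -0.6, 3.0]
grip_width: 0.582
grip_force: 40.6
```

```bash
python3 -m handwheel '[{"x":0,"y":0,"z":0.0015,"wx":0,"wy":0,"wz":0},{"x":0,"y":0,"z":0.003,"wx":0,"wy":0,"wz":0},{"x":0,"y":0,"z":0.0045,"wx":0,"wy":0,"wz":0},{"x":0,"y":0,"z":0.006,"wx":0,"wy":0,"wz":0}]'
python3 -m handwheel '[{"x":0,"y":0,"z":0.001,"wx":0,"wy":0,"wz":0},{"x":0,"y":0,"z":0.002,"wx":0,"wy":0,"wz":0},{"x":0,"y":0,"z":0.003,"wx":0,"wy":0,"wz":0}]'
```

```text
time: 7.85
position: [0.5797, -0.0011, 0.0648]
tool_rot: [3.132, -0.246, -0.0]
ft_force: [-2.8, -0.0, 3.2]
grip_width: 0.577
grip_force: 40.6
time: 8.1
position: [0.5797, -0.0011, 0.0619]
tool_rot: [3.132, -0.246, -0.0]
ft_force: [-2.8, -0.5, 3.1]
grip_width: 0.58
grip_force: 40.6
```

```bash
python3 -m handwheel '[{"x":0,"y":0,"z":0.001,"wx":0,"wy":0,"wz":0},{"x":0,"y":0,"z":0.002,"wx":0,"wy":0,"wz":0}]'
```

```text
time: 8.27
position: [0.5797, -0.0011, 0.06]
tool_rot: [3.132, -0.246, -0.0]
ft_force: [-3.4, -0.6, 6.8]
grip_width: 0.581
grip_force: 40.6
```

```bash
python3 -m handwheel '[{"x":0,"y":0,"z":0,"wx":0,"wy":0,"wz":0},{"x":0,"y":0,"z":0.0004,"wx":0,"wy":0,"wz":0},{"x":0,"y":0,"z":0.0004,"wx":0,"wy":0,"wz":0}]'
python3 - <<'E'
from h import *
snap("wrist","w4",(250,195,400,315),5)
E
```

```text
time: 8.52
position: [0.5797, -0.0011, 0.0599]
tool_rot: [3.132, -0.246, -0.0]
ft_force: [-2.7, 1.2, 5.4]
grip_width: 0.582
grip_force: 40.6
```

View pics/w4.png

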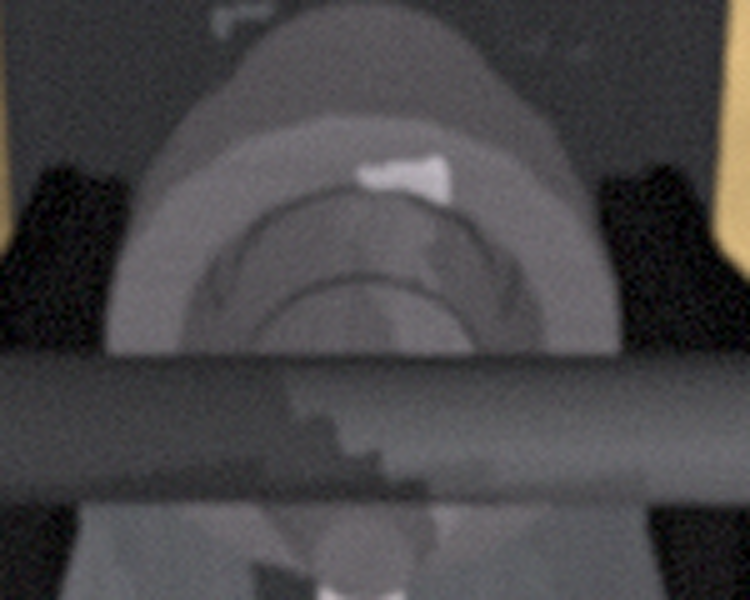

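The bore measures about 36.7 mm, which points to the bottom step. The nose-base arc at v≈278 suggests the mandrel sits slightly to +x of the bushing, so I'll nudge +x and watch the force.

```bash
python3 -m handwheel '[{"x":0,"y":0,"z":-0.0008,"wx":0,"wy":0,"wz":0},{"x":0.0004,"y":0,"z":-0.0008,"wx":0,"wy":0,"wz":0},{"x":0.0008,"y":0,"z":-0.0008,"wx":0,"wy":0,"wz":0}]'
python3 -m handwheel '[{"x":0,"y":0,"z":0.0005,"wx":0,"wy":0,"wz":0},{"x":0,"y":0,"z":0.001,"wx":0,"wy":0,"wz":0},{"x":0,"y":0,"z":0.001,"wx":0,"wy":0,"wz":0}]'
```

```text
time: 8.82
position: [0.5799, -0.0011, 0.0599]
tool_rot: [-3.132, 0.246, 0.002]
ft_force: [-2.5, 1.4, 1.6]
grip_width: 0.58
grip_force: 40.6
time: 9.07
position: [0.58, -0.0011, 0.0597]
tool_rot: [3.132, -0.246, -0.002]
ft_force: [-4.7, -0.1, 4.9]
grip_width: 0.576
grip_force: 40.6
```

```bash
python3 -m handwheel '[{"x":-0.0005,"y":0,"z":-0.001,"wx":0,"wy":0,"wz":0},{"x":-0.001,"y":0,"z":-0.001,"wx":0,"wy":0,"wz":0},{"x":-0.0016,"y":0,"z":-0.001,"wx":0,"wy":0,"wz":0},{"x":-0.0016,"y":0,"z":-0.001,"wx":0,"wy":0,"wz":0}]'
python3 -m handwheel '[{"x":0,"y":0,"z":0.0005,"wx":0,"wy":0,"wz":0},{"x":0,"y":0,"z":0.001,"wx":0,"wy":0,"wz":0},{"x":0,"y":0,"z":0.0012,"wx":0,"wy":0,"wz":0}]'
```

```text
time: 9.4
position: [0.5792, -0.0011, 0.0602]
tool_rot: [-3.132, 0.246, -0.001]
ft_force: [-0.2, -0.2, -2.2]
grip_width: 0.58
grip_force: 40.6
time: 9.65
position: [0.5792, -0.0011, 0.0596]
tool_rot: [3.132, -0.246, 0.001]
ft_force: [-1.0, -0.7, 1.8]
grip_width: 0.572
grip_force: 40.6
```

Now fx ≈ 0, so it's aligned. I'll continue down.

```bash
python3 -m handwheel '[{"x":0,"y":0,"z":0.0008,"wx":0,"wy":0,"wz":0},{"x":0,"y":0,"z":0.0015,"wx":0,"wy":0,"wz":0},{"x":0,"y":0,"z":0.0015,"wx":0,"wy":0,"wz":0}]'
```

```text
time: 9.9
position: [0.5792, -0.001, 0.0584]
tool_rot: [3.132, -0.246, 0.001]
ft_force: [-1.7, -0.4, 5.8]
grip_width: 0.58
grip_force: 40.6
```

```bash
python3 -m handwheel '[{"x":-0.0005,"y":0,"z":0,"wx":0,"wy":0,"wz":0},{"x":-0.0005,"y":0,"z":0.0005,"wx":0,"wy":0,"wz":0},{"x":-0.0005,"y":0,"z":0.001,"wx":0,"wy":0,"wz":0}]'
```

```text
time: 10.15
position: [0.5791, -0.001, 0.0575]
tool_rot: [3.132, -0.246, 0.002]
ft_force: [-1.2, 0.2, 7.0]
grip_width: 0.577
grip_force: 40.6
```

```bash
python3 -m handwheel '[{"x":0,"y":0,"z":0.0005,"wx":0,"wy":0,"wz":0},{"x":0,"y":0,"z":0.001,"wx":0,"wy":0,"wz":0}]'
```

```text
time: 10.32
position: [0.5791, -0.001, 0.0566]
tool_rot: [3.132, -0.246, 0.002]
ft_force: [-1.4, -0.2, 6.0]
grip_width: 0.576
grip_force: 40.6
```

```bash
python3 -m handwheel '[{"x":0,"y":0,"z":0.001,"wx":0,"wy":0,"wz":0},{"x":0,"y":0,"z":0.002,"wx":0,"wy":0,"wz":0},{"x":0,"y":0,"z":0.003,"wx":0,"wy":0,"wz":0},{"x":0,"y":0,"z":0.004,"wx":0,"wy":0,"wz":0}]'
```

```text
time: 10.65
position: [0.579, -0.0009, 0.0527]
tool_rot: [3.132, -0.246, 0.002]
ft_force: [-2.4, -1.1, 8.1]
grip_width: 0.575
grip_force: 40.6
```

```bash
python3 -m handwheel '[{"x":0,"y":0,"z":0.001,"wx":0,"wy":0,"wz":0},{"x":0,"y":0,"z":0.002,"wx":0,"wy":0,"wz":0},{"x":0,"y":0,"z":0.003,"wx":0,"wy":0,"wz":0},{"x":0,"y":0,"z":0.004,"wx":0,"wy":0,"wz":0}]'
```

```text
time: 10.98
position: [0.579, -0.001, 0.0487]
tool_rot: [3.132, -0.246, 0.002]
ft_force: [-2.4, -0.5, 8.0]
grip_width: 0.584
grip_force: 40.6
```

```bash
python3 -m handwheel '[{"x":-0.0003,"y":0,"z":0.001,"wx":0,"wy":0,"wz":0},{"x":-0.0003,"y":0,"z":0.002,"wx":0,"wy":0,"wz":0},{"x":-0.0003,"y":0,"z":0.003,"wx":0,"wy":0,"wz":0}]'
```

```text
time: 11.23
position: [0.579, -0.001, 0.0456]
tool_rot: [3.132, -0.246, 0.003]
ft_force: [-1.5, -1.3, 6.5]
grip_width: 0.581
grip_force: 40.6
```

```bash
python3 -m handwheel '[{"x":0,"y":0,"z":0.0008,"wx":0,"wy":0,"wz":0},{"x":0,"y":0,"z":0.0015,"wx":0,"wy":0,"wz":0}]'
```

```text
time: 11.4
position: [0.579, -0.001, 0.0442]
tool_rot: [3.132, -0.246, 0.003]
ft_force: [-2.3, -1.1, 9.8]
grip_width: 0.577
grip_force: 40.6
```

```bash
python3 -m handwheel '[{"x":0,"y":0,"z":0.0004,"wx":0,"wy":0,"wz":0},{"x":0,"y":0,"z":0.0008,"wx":0,"wy":0,"wz":0}]'
```

```text
time: 11.57
position: [0.579, -0.0009, 0.044]
tool_rot: [3.131, -0.246, 0.003]
ft_force: [-2.9, -1.0, 13.2]
grip_width: 0.578
grip_force: 40.6
```

```bash
python3 -m handwheel '[{"x":0,"y":0,"z":0.0004,"wx":0,"wy":0,"wz":0},{"x":0,"y":0,"z":0.0004,"wx":0,"wy":0,"wz":0},{"x":0,"y":0,"z":0.0004,"wx":0,"wy":0,"wz":0},{"x":0,"y":0,"z":0.0004,"wx":0,"wy":0,"wz":0}]'
python3 - <<'E'
from h import *
snap("side","s1",(280,180,400,270),6)
for z in (.036,.062,.108): print((proj("s1",[.5765,-.001,z])-[280,180]+.5)*6)
E
```

```text
time: 11.9
position: [0.579, -0.0009, 0.0439]
tool_rot: [3.131, -0.246, 0.003]
ft_force: [-3.6, -0.9, 12.7]
grip_width: 0.576
grip_force: 40.6
[445.184236   267.79264072]
[447.3695484  220.71605769]
[451.34575336 135.05958927]
```

View pics/s1.png

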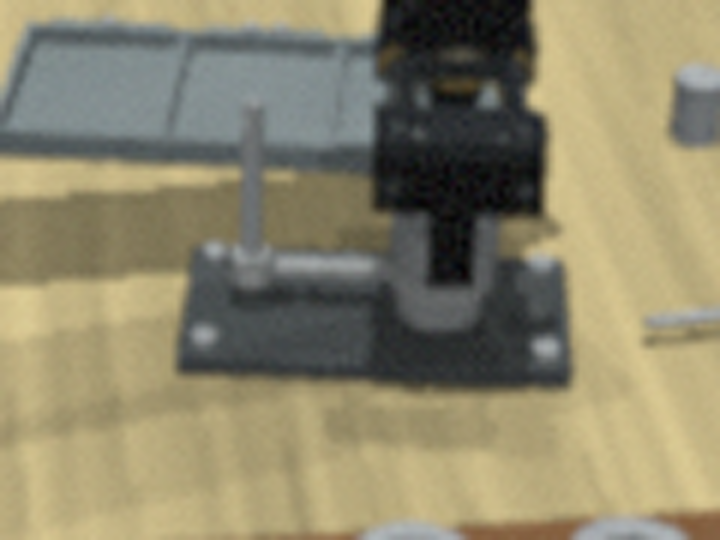

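The bushing sits on the mandrel with the collar arm low near the plate at (310,268), so it stopped on the bottom step. The next target is slot 3, the far compartment. I'll lift straight up.

```bash
python3 -m handwheel '[{"x":0,"y":0,"z":-0.002,"wx":0,"wy":0,"wz":0},{"x":0,"y":0,"z":-0.006,"wx":0,"wy":0,"wz":0},{"x":0,"y":0,"z":-0.012,"wx":0,"wy":0,"wz":0},{"x":0,"y":0,"z":-0.02,"wx":0,"wy":0,"wz":0},{"x":0,"y":0,"z":-0.03,"wx":0,"wy":0,"wz":0},{"x":0,"y":0,"z":-0.042,"wx":0,"wy":0,"wz":0},{"x":0,"y":0,"z":-0.056,"wx":0,"wy":0,"wz":0},{"x":0,"y":0,"z":-0.075,"wx":0,"wy":0,"wz":0},{"x":0,"y":0,"z":-0.1,"wx":0,"wy":0,"wz":0},{"x":0,"y":0,"z":-0.12,"wx":0,"wy":0,"wz":0}]'
python3 - <<'E'
from h import *
c=[pt("w2",u/1.25,v/1.25,.012) for u,v in [(40,99),(220,105),(229,218),(66,218)]]
print(np.round(c,3),np.mean(c,0))
print(togo([.600,.206,.12]))
E
```

```text
time: 12.78
position: [0.5786, -0.0006, 0.1647]
tool_rot: [-3.132, 0.245, -0.003]
ft_force: [0.9, -0.1, -2.9]
grip_width: 0.577
grip_force: 40.6
[[0.656 0.265 0.012]
 [0.63  0.13  0.012]
 [0.543 0.148 0.012]
 [0.564 0.281 0.012]] [0.59841215 0.20576989 0.012     ]
[-0.01108397 -0.20741709  0.04467587]
```

```bash
python3 -m handwheel '[{"x":-0.001,"y":-0.015,"z":0,"wx":0,"wy":0,"wz":0},{"x":-0.003,"y":-0.04,"z":0,"wx":0,"wy":0,"wz":0},{"x":-0.005,"y":-0.07,"z":0,"wx":0,"wy":0,"wz":0},{"x":-0.006,"y":-0.1,"z":0,"wx":0,"wy":0,"wz":0},{"x":-0.008,"y":-0.13,"z":0.01,"wx":0,"wy":0,"wz":0},{"x":-0.009,"y":-0.16,"z":0.03,"wx":0,"wy":0,"wz":0},{"x":-0.01,"y":-0.185,"z":0.05,"wx":0,"wy":0,"wz":0},{"x":-0.011,"y":-0.2,"z":0.075,"wx":0,"wy":0,"wz":0},{"x":-0.011,"y":-0.207,"z":0.1,"wx":0,"wy":0,"wz":0},{"x":-0.011,"y":-0.207,"z":0.12,"wx":0,"wy":0,"wz":0}]'
python3 -m handwheel '[{"x":0,"y":0,"z":0.008,"wx":0,"wy":0,"wz":0},{"x":0,"y":0,"z":0.015,"wx":0,"wy":0,"wz":0},{"x":0,"y":0,"z":0.021,"wx":0,"wy":0,"wz":0},{"x":0,"y":0,"z":0.025,"wx":0,"wy":0,"wz":0},{"x":0,"y":0,"z":0.027,"wx":0,"wy":0,"wz":0},{"x":0,"y":0,"z":0.027,"wx":0,"wy":0,"wz":0}]'
```

```text
time: 13.62
position: [0.5988, 0.2087, 0.0414]
tool_rot: [-3.131, 0.24, 0.001]
ft_force: [-0.2, -0.0, -2.2]
grip_width: 0.578
grip_force: 40.6
time: 14.12
position: [0.6, 0.205, 0.0155]
tool_rot: [3.132, -0.247, 0.001]
ft_force: [-0.4, 0.5, -1.3]
grip_width: 0.582
grip_force: 40.6
```

```bash
python3 -m handwheel '[{"x":0,"y":0,"z":0.001,"wx":0,"wy":0,"wz":0},{"x":0,"y":0,"z":0.002,"wx":0,"wy":0,"wz":0},{"x":0,"y":0,"z":0.003,"wx":0,"wy":0,"wz":0}]'
```

```text
time: 14.37
position: [0.6002, 0.2054, 0.0138]
tool_rot: [3.132, -0.246, 0.002]
ft_force: [-4.3, -2.0, 13.9]
grip_width: 0.573
grip_force: 40.6
```

```bash
python3 -m handwheel '[{"x":0,"y":0,"z":0.001,"wx":0,"wy":0,"wz":0},{"x":0,"y":0,"z":0.0015,"wx":0,"wy":0,"wz":0},{"x":0,"y":0,"z":0.0015,"wx":0,"wy":0,"wz":0}]'
```

```text
time: 14.62
position: [0.6003, 0.2054, 0.0138]
tool_rot: [3.131, -0.246, 0.002]
ft_force: [-6.0, -2.8, 14.6]
grip_width: 0.574
grip_force: 40.6
```

```bash
python3 -m handwheel '[{"x":0,"y":0,"z":-0.002,"wx":0,"wy":0,"wz":0},{"x":0,"y":0,"z":-0.002,"wx":0,"wy":0,"wz":0},{"x":0,"y":0,"z":-0.002,"wx":0,"wy":0,"wz":0},{"x":0,"y":0,"z":-0.002,"wx":0,"wy":0,"wz":0},{"x":0,"y":0,"z":-0.002,"wx":0,"wy":0,"wz":0},{"x":0,"y":0,"z":-0.002,"wx":0,"wy":0,"wz":0}]' 0.07
python3 -m handwheel '[{"x":0,"y":0,"z":-0.01,"wx":0,"wy":0,"wz":0},{"x":0,"y":0,"z":-0.025,"wx":0,"wy":0,"wz":0},{"x":0,"y":0,"z":-0.05,"wx":0,"wy":0,"wz":0},{"x":0,"y":0,"z":-0.08,"wx":0,"wy":0,"wz":0},{"x":-0.02,"y":0,"z":-0.11,"wx":0,"wy":0,"wz":0},{"x":-0.05,"y":0,"z":-0.13,"wx":0,"wy":0,"wz":0},{"x":-0.08,"y":0,"z":-0.14,"wx":0,"wy":0,"wz":0},{"x":-0.1,"y":0,"z":-0.14,"wx":0,"wy":0,"wz":0},{"x":-0.1,"y":0,"z":-0.14,"wx":0,"wy":0,"wz":0},{"x":-0.1,"y":0,"z":-0.14,"wx":0,"wy":0,"wz":0}]'
python3 - <<'E'
from h import *
snap("wrist","w5",None,1.25)
E
```

```text
time: 15.12
position: [0.5994, 0.2053, 0.0122]
tool_rot: [3.132, -0.246, -0.001]
ft_force: [-0.4, 0.4, 0.2]
grip_width: 0.796
grip_force: 0.0
time: 15.95
position: [0.5007, 0.2215, 0.1544]
tool_rot: [3.132, -0.243, 0.006]
ft_force: [1.3, -0.5, -0.2]
grip_width: 0.801
grip_force: 0.0
```

View pics/w5.png

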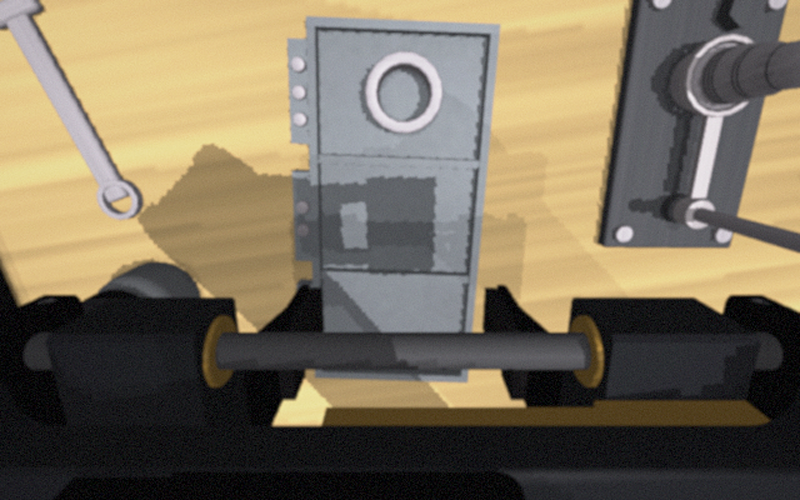

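The bushing stands flat and centred at (402,93) in the three-stud compartment. The collar is down on the bottom step at (720,75), and the robot touches nothing.

```bash
python3 -m handwheel '[{"x":0,"y":0,"z":0,"wx":0,"wy":0,"wz":0},{"x":0,"y":0,"z":0,"wx":0,"wy":0,"wz":0},{"x":0,"y":0,"z":0,"wx":0,"wy":0,"wz":0}]'; python3 -c "
from bench import ctrl;print(ctrl.close_job())"
```

```text
time: 16.25
position: [0.5014, 0.2206, 0.1522]
tool_rot: [-3.131, 0.247, 0.001]
ft_force: [0.4, 0.4, 0.2]
grip_width: 0.806
grip_force: 0.0
the job is handed in; nothing more can be done
None
```

The bushing from the stud end stopped on the bottom step and now stands flat in the three-stud compartment, with the collar left down at that step; the job is handed in at 16 s, and no verdict was returned.

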